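# Lay a flanged spindle in the vee stand by way of the angled rest

## Task

Set the upright flanged spindle up for its run-out check: park it on the blue angled rest, flange down against the foot stop, and let go of it there to change from a top grip to a side grip, then lay it level in the grey vee stand, flange in the keyed seat at the stand's far end with its short, yellow-marked side down, stem bedded in both vees, and let go. Set it down each time rather than dropping it, and leave the other things on the bench where they are.

Things in the scene. Friction and masses are not known exactly. Their poses are not given: they have to be found in the camera images.
- spindle: Loose steel spindle, 0.15 kg, 150 mm long, upright: round stem, diameter 18 mm; at its foot a dark flange 10 mm thick. Origin on the stem's axis at the flange's underside, z along the stem to its free top. Flange: 46 mm wide along y (23 each side), reaching 23 mm to +x but only 14 mm to -x; this short side has a yellow stripe and at first faces roughly the robot. Mass centre 63 mm from the foot.
- spindle_top (a point): Centre of the free top end of the spindle's stem, 150 mm from the body's origin along its z.
- angle_rest: Fixed blue rest, 100 mm tall, base 130 x 70 x 10 mm; origin under the base's centre, z up, -x roughly to the robot. An open 90-degree vee groove slopes at 45 degrees: high end to -x, low end to +x, opening up and forward. The parked spindle's flange is at the low end, its underside on a steel foot stop square to the groove; any flange side may face the groove.
- rest_foot (a point): Where the spindle's origin lies when parked: (40, 0, 42) mm in the rest's frame. The vee carries the stem from 20 to 74 mm from here; the 20 mm gap between stop and vee takes the 10 mm flange. Vee rims are 14 mm either side of the stem's axis and level with it; outside width 38 mm.
- rest_top (a point): Where the spindle's top end lies when parked: 150 mm up the groove from rest_foot (towards the rest's -x and up at 45 degrees). From 74 mm up to here the parked stem stands free in the air, room for fingers.
- vee_stand: Fixed grey stand, base 185 x 66 x 10 mm, origin under the base, z up, -x roughly to the robot. Two posts with open 90-degree vees (38 mm wide, rims 14 mm either side of the axis, level with it) hold a level stem along x, axis 52 mm above the bench, flange at the far (+x) end. Posts cover 13 to 29 and 126 to 140 mm from the spindle's foot; between them the stem is free for fingers.
- seat_foot (a point): Where the spindle's origin lies when seated: (75, 0, 52) mm in the stand's frame. Keyed seat here: a slot 16 mm long (3 mm to spare each side of the 10 mm flange) between the first vee post and an end plate whose top is 4 mm below the axis; its flat brass floor is 15 mm below the axis, so the stem beds in the vees only with the flange's short side down.
- seat_top (a point): Where the spindle's top end lies when seated: at (-75, 0, 52) mm in the stand's frame.
- flux_bottle: Bystander: standing plastic bottle with a nozzle, 40 x 40 x 112 mm, origin under its centre.
- solder_spool: Bystander: spool, 92 x 90 x 45 mm, origin under its centre.
- tape_1: Bystander: roll of black tape lying flat, 62 x 60 x 19 mm, origin under its centre.
- pliers_1: Bystander: blue-handled pliers lying flat, 63 x 118 x 12 mm, origin under its centre.
- cutters_1: Bystander: red-handled cutters lying flat, 63 x 118 x 12 mm, origin under its centre.

How it is judged (in metres and radians):
On the way:
1. the spindle lies parked in the angled rest's groove, against its foot stop, out of the fingers (distance between spindle and rest_foot below 0.01 m and distance between spindle_top and rest_top below 0.012 m and contact force between the fingers and spindle below 0.05 N and contact force between spindle and angle_rest above 0.3 N and linear speed of spindle below 0.02 m/s), for 0.2 s.
At the end, for the whole second after the job is handed in: The spindle lies at rest in the vee stand: its foot within 6 mm of seat_foot and its top end within 6 mm of seat_top, the flange's short side (-x) straight down within 0.15 rad, carried by the stand (distance between spindle and seat_foot below 0.006 m and distance between spindle_top and seat_top below 0.006 m and angle between spindle's own x axis and vertical below 0.15 rad and contact force between spindle and vee_stand above 0.3 N and linear speed of spindle below 0.02 m/s); the robot touches nothing.
It fails at once if the spindle is dropped: out of the fingers it moves faster than 0.45 m/s (contact force between the fingers and spindle below 0.01 N and linear speed of spindle above 0.45 m/s).
It fails at once if a bystander is pushed more than 30 mm (distance of any of flux_bottle, solder_spool, tape_1, pliers_1, cutters_1 from where it was at the start of the episode above 0.03 m).
It also fails if it takes over 70 s, if anything falls off the work surface, if the arm or the gripper's body presses on something with over 40 N, if the wrist force passes 120 N, or if a joint passes its speed limit or range.

## Robot

A 6-joint arm with a two-finger parallel gripper is mounted at the origin on a cart in front of the work surface, level with it; the furniture and walls round the work are solid. World frame = base frame: x ahead of the robot, y to its left, z up, the work surface at z = 0. Lengths are in mm, angles in rad, forces in N, time in s.
With the tool pointing down it reaches from about 400 to 925 mm from the base axis. Payload 12.5 kg.
Tool frame: the origin (TCP) lies midway between the tips of the shut fingers; the grasp point (between the pads) lies 19 mm behind it; z points along the fingers, y is the line along which they close (so a half turn about z gives the same grasp; the last joint's range is limited). The gripper opens to 95 mm and grips with 3 to 60 N. Pads are 20 mm wide; open, the fingers measure 119 mm over their backs; the gripper's body (75 mm by 180 mm) begins 59 mm behind the grasp point.
Start: joints at [-1.453, 0.491, 1.559, -0, 1.092, -0.106], TCP at [138.733, -609.43, 176.761] pointing down, gripper open.
Joint ranges: [-3.1, 3.1], [-0.84, 2.19], [0.05, 2.79], [-1.13, 4.28], [0.06, 2.93], [-2.69, 2.69]. Speed limits (rad/s): [2.22, 2.22, 2.79, 3.14, 3.14, 3.14].

## Interface

Orientations are given as a unit quaternion [x, y, z, w].
In Python, from bench import manip gives the robot as it stands.
- The arm moves only by the shell command python3 shift.py 'ROWS' [FORCE]. ROWS is a JSON object whose key "steps" holds a list of rows, 1 to 10 of them, each of 5 numbers: the finger opening in mm, then dx, dy, dz in mm, then a turn about the tool's z in rad; each row shifts and turns the commanded pose from where the row before left it, along the tool's axes as they then stand; what a row does not reach is not made up. A row lasts 1/8 s, in which the tool goes at most 62.5 mm and 0.188 rad, less where a joint would pass 70% of its speed; a pose out of reach is approached as far as the arm can. The fingers move at their own pace and stop on an object; FORCE is the grip in N (left out, the last holds). Time passes only in rows, so rows that do not move let the fingers close. It prints the time, the measured TCP pose, the force, the opening and the grip force at its end. Input that does not fit is refused with a message, and nothing moves.
- manip.sense(): the state, without advancing time (a new reading comes with each control period).
- manip.camera(name): name is "side" or "top"; returns a dict with "img" (400x640x3 uint8, blue, green, red), "mtx" (3x3 intrinsics, pixels), "k1" (the pictures are not rectified: a ray, as slopes to the right and down, at radius r is drawn at 1 + k1 r^2 times it, then the intrinsics apply), "R" (3x3) and "t" (3): a world point X has camera coordinates R X + t. Camera axes: x right, y down, z forward; pixel columns grow to the right and rows downward; lengths in mm; the calibration is good to about 2 mm. A picture is of the moment at which its call begins. There is no depth.
- manip.sign_off(): hands the job in; it is judged then, once.
The state is a dict: "clock": time; "joint_pos": joint angles; "qd": joint speeds; "tau": joint torques, N m; "ee_pos": TCP position; "eef_rot": TCP orientation; "contact_force": force on the tool from outside, world axes, zero at the start; "ft_torque": the same for the moment, N m; "gripper_width": finger opening in mm; "grasp_force": force on a finger pad.
Only numpy, scipy, OpenCV 4.12 (cv2) and the standard library are available. Lean on these libraries where they do the work, as an engineer would, in place of code of your own. Each camera call takes 0.05 s, during which the arm holds its last target. There are 200 camera calls.

## Working session

There is one attempt and no reset: what is moved stays moved. The work goes in short steps, Python scripts to look and compute and a shell command to move; the robot and the scene stay as the last step left them, time stands still between calls to the robot, and variables do not carry over. Pictures are saved under pics/ and viewed, at most 10 in all, crops included, and the job is handed in when it is done.

```bash
ls; mkdir -p pics; python3 - <<'E'
from bench import manip
import cv2
for n in("side","top"):
    c=manip.camera(n);cv2.imwrite(f"pics/{n}0.png",c["img"]);print(n,c["mtx"].tolist(),c["k1"],c["R"].tolist(),c["t"].tolist())
s=manip.sense();print(s["clock"],s["ee_pos"],s["eef_rot"],s["gripper_width"])
E
```

```text
bench.py
pics
shift.py
side [[472.4923916803021, 0.0, 314.90080623578456], [0.0, 472.4923916803021, 203.06678299171404], [0.0, 0.0, 1.0]] 0.029814214285462316 [[-0.8561376147170551, -0.5163219482312795, -0.020976902565610286], [-0.24347651793315686, 0.438860219704219, -0.864939820320645], [0.4557933411994261, -0.7354001314494173, -0.5014370117795885]] [434.0023134670822, 280.23557590464145, 746.943488069534]
top [[516.4366559779661, 0.0, 320.0456741632868], [0.0, 516.4366559779661, 192.94629636579234], [0.0, 0.0, 1.0]] -0.05148176266801964 [[-0.019369851954842587, -0.9997676794330387, -0.009454945601341275], [-0.9964674293826433, 0.020077093603260578, -0.08154491088960014], [0.08171579415752134, 0.00784203248671888, -0.9966248198352691]] [-83.55710903052024, 572.6693857317023, 1499.3277140788841]
0.1 [ 138.69207773 -609.14986421  176.2137433 ] [ 9.93744565e-01  1.11675851e-01 -8.95431149e-06 -4.94197011e-04] 95.05015397345352
```

View pics/side0.png

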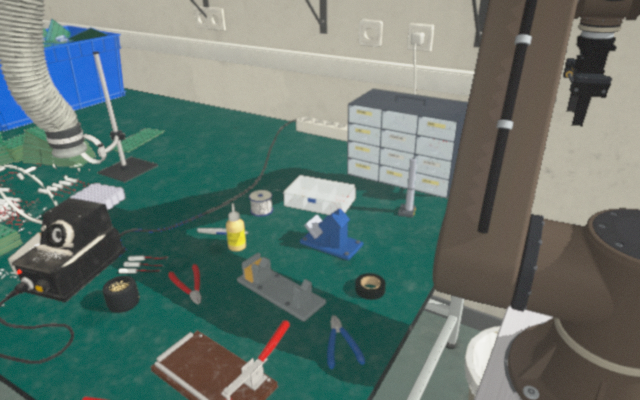

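View pics/top0.png

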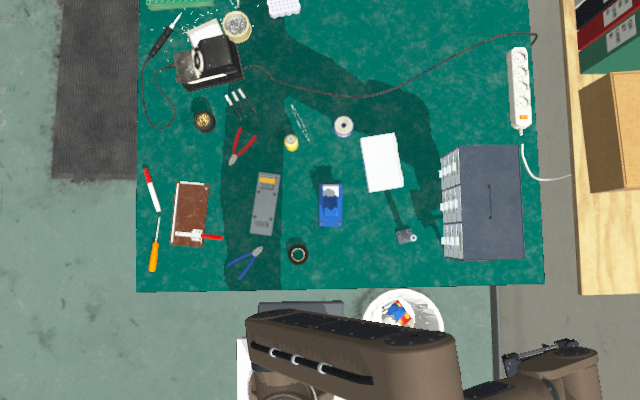

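```bash
python3 - <<'E'
import cv2
def crop(f,o,x0,y0,x1,y1,k):
    im=cv2.imread(f)[y0:y1,x0:x1];im=cv2.resize(im,None,fx=k,fy=k,interpolation=cv2.INTER_CUBIC)
    for x in range(-(-x0//20)*20,x1,20):
        cv2.putText(im,str(x),((x-x0)*k,10),0,.35,(255,255,255),1);cv2.line(im,((x-x0)*k,12),((x-x0)*k,20),(255,255,255),1)
    for y in range(-(-y0//20)*20,y1,20):
        cv2.putText(im,str(y),(0,(y-y0)*k+4),0,.35,(255,255,255),1);cv2.line(im,(24,(y-y0)*k),(32,(y-y0)*k),(255,255,255),1)
    cv2.imwrite(o,im)
crop("pics/top0.png","pics/topc.png",240,165,430,255,4)
crop("pics/side0.png","pics/sidec.png",230,200,370,320,5)
E
```

```text
(no output)
```

View pics/topc.png

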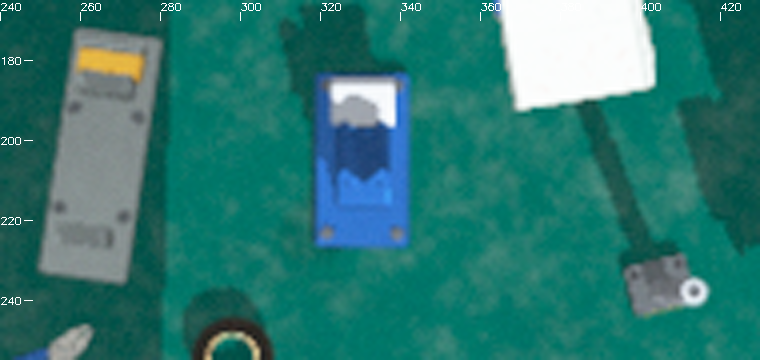

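View pics/sidec.png

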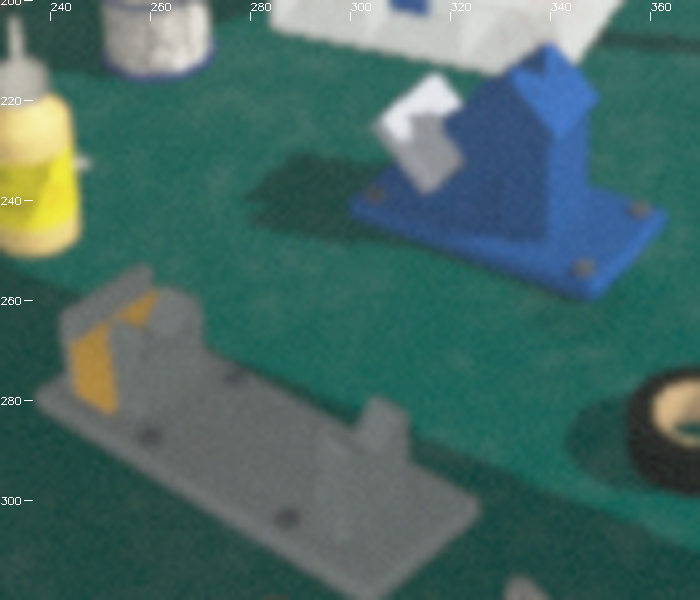

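```bash
cat > h.py <<'E'
import cv2,numpy as np
from bench import manip
from scipy.optimize import least_squares
from scipy.spatial.transform import Rotation as Ro
def proj(c,X):
    return cv2.projectPoints(np.array(X,float).reshape(-1,3),cv2.Rodrigues(np.array(c["R"]))[0],np.array(c["t"],float),np.array(c["mtx"]),np.array([c["k1"],0,0,0.]))[0].reshape(-1,2)
def crop(im,o,x0,y0,x1,y1,k):
    im=cv2.resize(im[y0:y1,x0:x1],None,fx=k,fy=k,interpolation=cv2.INTER_CUBIC)
    for x in range(-(-x0//20)*20,x1,20):
        cv2.putText(im,str(x),((x-x0)*k,10),0,.35,(255,255,255),1);cv2.line(im,((x-x0)*k,12),((x-x0)*k,20),(255,255,255),1)
    for y in range(-(-y0//20)*20,y1,20):
        cv2.putText(im,str(y),(0,(y-y0)*k+4),0,.35,(255,255,255),1);cv2.line(im,(24,(y-y0)*k),(32,(y-y0)*k),(255,255,255),1)
    cv2.imwrite(o,im)
E
python3 - <<'E'
from h import *
crop(cv2.imread("pics/side0.png"),"pics/sides.png",380,145,440,225,7)
T,S=manip.camera("top"),manip.camera("side")
np.savez("cams.npz",**{n+k:np.array(c[k]) for n,c in(("T",T),("S",S)) for k in("mtx","k1","R","t")})
def fit(name,obs,x0):
    def w(p,X): 
        X=np.array(X,float);c,s=np.cos(p[2]),np.sin(p[2])
        return np.c_[p[0]+c*X[:,0]-s*X[:,1],p[1]+s*X[:,0]+c*X[:,1],X[:,2]]
    for cams in("TS","T","S"):
        o=[q for q in obs if q[0] in cams]
        f=lambda p:np.concatenate([(proj(T if a=="T" else S,w(p,[X]))-uv).ravel() for a,X,uv in o])
        r=least_squares(f,x0);print(name,cams,r.x.round(3),np.round(r.fun,1).tolist())
a,b=92.5,33
fit("stand",[("T",(a,b,10),(258.75,172)),("T",(a,-b,10),(280.75,174.25)),("T",(-a,b,10),(249.5,232.5)),("T",(-a,-b,10),(271.75,236)),
("S",(a,b,10),(237.6,278)),("S",(-a,-b,10),(326,301)),("S",(-a,b,0),(304,320))],(500,200,0))
a,b=65,35
fit("rest",[("T",(a,b,10),(319,183.25)),("T",(a,-b,10),(342.5,183.25)),("T",(-a,b,10),(319,226.5)),("T",(-a,-b,10),(342.5,226.5)),
("S",(a,b,10),(300,241.5)),("S",(-a,-b,10),(363,242.5)),("S",(-a,b,10),(348.4,258))],(500,0,0))
fit("spin",[("T",(0,0,150),(413.25,237.75)),("T",(23,23,10),(396,231.5)),("T",(23,-23,10),(411,228.25)),("T",(-14,23,10),(399,244.25))],(500,-150,0))
E
```

```text
stand TS [ 5.4495e+02  6.8722e+01 -1.6700e-01] [0.4, -1.1, 0.2, -0.1, -0.1, -0.2, -0.4, -0.4, -0.6, -0.4, 1.1, -1.5, 0.4, 2.5]
stand T [ 5.43646e+02  6.89100e+01 -1.58000e-01] [0.1, -0.6, -0.1, 0.2, 0.1, 0.4, -0.1, 0.0]
stand S [ 5.45934e+02  6.78870e+01 -1.75000e-01] [-0.5, -1.0, 0.7, -1.7, -0.2, 2.2]
rest TS [ 5.36809e+02 -1.24067e+02 -2.70000e-02] [-0.5, -0.6, -0.5, -0.4, -0.8, -0.1, -0.6, 0.1, -0.5, -1.4, 1.2, -0.7, 0.8, -0.3]
rest T [ 5.36048e+02 -1.25821e+02 -2.10000e-02] [-0.0, -0.3, 0.0, -0.2, -0.1, 0.2, 0.1, 0.3]
rest S [ 5.36607e+02 -1.21117e+02 -2.20000e-02] [-1.1, -0.6, 0.7, -0.1, 0.4, 0.4]
spin TS [ 4.34698e+02 -3.43948e+02  2.07000e-01] [0.2, 0.1, -0.1, 0.2, 0.0, -0.0, -0.1, -0.3]
spin T [ 4.34698e+02 -3.43948e+02  2.07000e-01] [0.2, 0.1, -0.1, 0.2, 0.0, -0.0, -0.1, -0.3]Traceback (most recent call last):
  File "<stdin>", line 19, in <module>
  File "<stdin>", line 12, in fit
    return func(*args, **kwargs)
    vector_fun = VectorFunction(
        fun_wrapped,
    ...<6 lines>...
        workers=workers
    )
    self._update_fun()
    ~~~~~~~~~~~~~~~~^^
    self.f = self.fun_wrapped(xp_copy(self.x))
             ~~~~~~~~~~~~~~~~^^^^^^^^^^^^^^^^^
    return np.atleast_1d(self.fun(x))
                         ~~~~~~~~^^^
    return self.f(x, *self.args, **self.kwargs)
           ~~~~~~^^^^^^^^^^^^^^^^^^^^^^^^^^^^^^
  File "<stdin>", line 11, in <lambda>
ValueError: need at least one array to concatenate
```

View pics/sides.png

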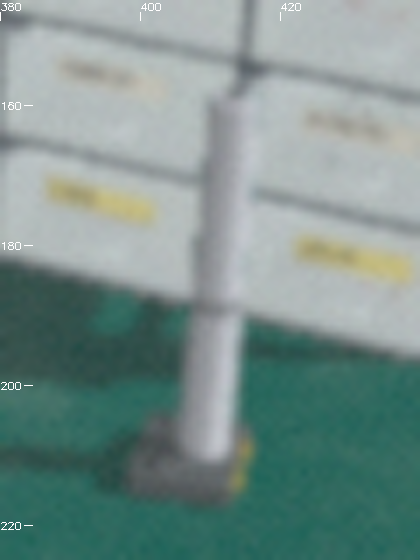

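```bash
cat >> h.py <<'E'
def cams():
    d=np.load("cams.npz");return [{k:d[n+k] for k in("mtx","k1","R","t")} for n in "TS"]
def back(c,uv,z):
    p=cv2.undistortPoints(np.array([[uv]],float),c["mtx"],np.array([float(c["k1"]),0,0,0]))[0,0]
    d=c["R"].T@np.r_[p,1];o=-c["R"].T@c["t"];return o+d*(z-o[2])/d[2]
E
python3 - <<'E'
from h import *
T,S=cams()
for uv in((352,166),(445,195)):print("cab bottom",back(S,uv,0).round())
for uv in((441,170),(441,255)):print("cab topview",[back(T,uv,z).round() for z in(0,100,200)])
for uv in((455,147),(455,259)):print("cab roof",[back(T,uv,z).round() for z in(0,100,200)])
for uv in((360,137),(402,187),(370,192)):print("box",back(T,uv,0).round())
print("edge",back(T,(350,290),0).round())
# side check spindle: top centre & flange corners
w=lambda X,p=(434.7,-343.9,.207):np.c_[Ro.from_euler('z',p[2]).apply(X)+[p[0],p[1],0]]
print(proj(S,w([[0,0,150],[23,23,10],[-14,23,10],[-14,23,0],[0,0,10]])).round(1))
E
python3 shift.py '{"steps":[[95,0,0,-60,0],[95,0,0,-60,0],[95,0,0,-20,0],[95,45,-25,0,0],[95,45,-25,0,0],[95,45,-25,0,0],[95,45,-25,0,0],[95,45,-25,0,0],[95,45,-25,0,0],[95,0,0,0,0]]}'; python3 shift.py '{"steps":[[95,40,-22,0,0],[95,38,-21,0,0.017],[95,0,0,0,0]]}'
```

```text
clock: 1.45
ee_pos: [370.6, -401.1, 316.8]
eef_rot: [0.994, 0.114, 0.0, -0.0]
contact_force: [-0.5, 0.3, -0.7]
gripper_width: 95.3
grasp_force: 0.0
clock: 1.82
ee_pos: [436.1, -343.1, 316.5]
eef_rot: [0.995, 0.104, -0.0, -0.0]
contact_force: [0.3, 0.2, 1.0]
gripper_width: 95.0
grasp_force: 0.0
```

```bash
python3 shift.py '{"steps":[[95,0,0,50,0],[95,0,0,50,0],[95,0,0,50,0],[95,0,0,40,0],[95,0,0,25,0],[95,0,0,0,0],[30,0,0,0,0],[30,0,0,0,0],[30,0,0,0,0],[30,0,0,0,0]]}' 5; python3 shift.py '{"steps":[[10,0,0,0,0],[10,0,0,0,0],[10,0,0,0,0]]}' 5; python3 - <<'E'
from h import *
c=manip.camera("side");crop(c["img"],"pics/a.png",360,130,460,230,6)
E
```

```text
clock: 3.08
ee_pos: [435.3, -344.1, 102.2]
eef_rot: [0.995, 0.103, 0.0, 0.0]
contact_force: [0.4, -1.1, -0.8]
gripper_width: 60.8
grasp_force: 0.0
clock: 3.45
ee_pos: [435.2, -344.0, 101.7]
eef_rot: [0.995, 0.103, -0.0, 0.0]
contact_force: [-0.9, -0.6, 0.0]
gripper_width: 30.5
grasp_force: 0.0
```

View pics/a.png

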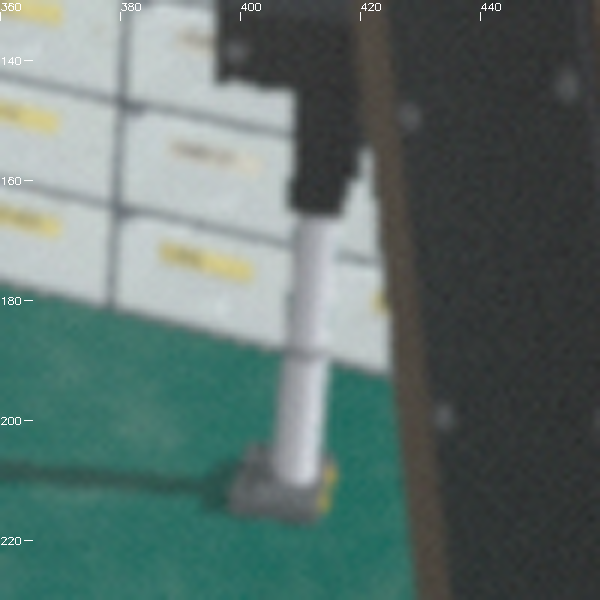

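```bash
python3 shift.py '{"steps":[[10,0,0,0,0],[10,0,0,0,0],[10,0,0,0,0],[10,0,0,0,0]]}' 5
```

```text
clock: 4.0
ee_pos: [435.2, -344.0, 101.7]
eef_rot: [0.995, 0.103, -0.0, 0.0]
contact_force: [1.7, -0.8, -0.2]
gripper_width: 17.7
grasp_force: 5.0
```

```bash
python3 shift.py '{"steps":[[10,-8,0,-0.5,0],[10,-8,0,0,0],[10,-8,0,0.5,0],[10,-8,0,1,0],[10,-15,0,3.5,0],[10,-15,0,5,0],[10,-7,0,3.5,0],[10,-7,0,4,0],[10,-6.7,0,4,0],[10,-6.7,0,4.5,0]]}' 5;python3 shift.py '{"steps":[[10,0,0,0,0],[10,0,0,0,0]]}' 40; python3 - <<'E'
from h import *
c=manip.camera("side");crop(c["img"],"pics/b.png",360,130,460,230,6)
E
```

```text
clock: 5.25
ee_pos: [347.1, -362.5, 75.9]
eef_rot: [0.995, 0.103, -0.0, 0.0]
contact_force: [-1.5, -1.5, 4.1]
gripper_width: 18.2
grasp_force: 5.0
clock: 5.5
ee_pos: [347.8, -362.4, 76.3]
eef_rot: [0.995, 0.103, -0.0, 0.0]
contact_force: [-2.5, -2.1, 4.4]
gripper_width: 16.8
grasp_force: 40.0
```

View pics/b.png

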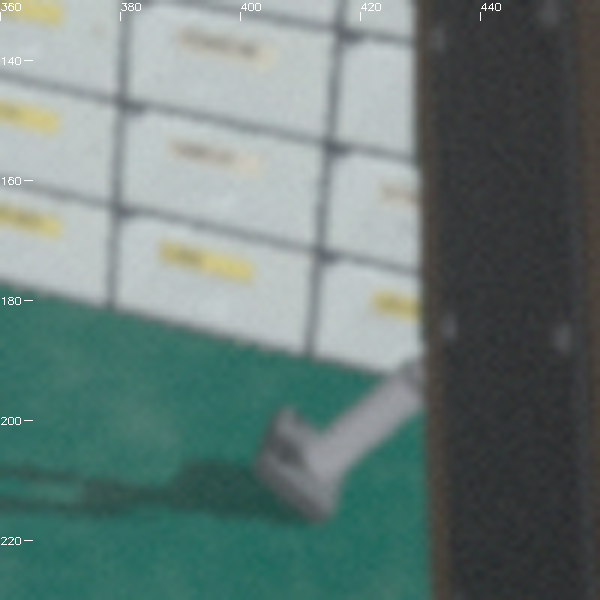

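```bash
python3 shift.py '{"steps":[[10,0,0,-10,0],[10,0,0,-25,0],[10,0,0,-30,0],[10,0,0,-35,0.08],[10,0,0,-25,0.08],[10,0,0,0,0.07],[10,0,0,0,0]]}' 40; python3 - <<'E'
from h import *
s=manip.sense();R=Ro.from_quat(s["eef_rot"]);print(R.as_matrix().round(3).tolist(), R.inv().apply(np.array([530,-124,180])-s["ee_pos"]))
E
```

```text
clock: 6.42
ee_pos: [347.8, -361.9, 201.6]
eef_rot: [1.0, -0.011, 0.0, -0.0]
contact_force: [0.2, -0.9, -2.1]
gripper_width: 17.3
grasp_force: 40.0
[[1.0, -0.022, 0.0], [-0.022, -1.0, 0.0], [0.0, -0.0, -1.0]] [ 176.82708011 -241.89583276   21.65090287]
```

```bash
python3 shift.py '{"steps":[[10,15,-20,0,0],[10,25,-35,0,0],[10,30,-40,0,0],[10,30,-40,0,0],[10,30,-40,0,0],[10,25,-35,0,0],[10,15,-20,0,0],[10,6,-11,15,0],[10,0,0,10,0],[10,0,0,0,0]]}' 40; python3 - <<'E'
from h import *
c=manip.camera("side");cv2.imwrite("pics/full.png",c["img"]);crop(c["img"],"pics/c.png",260,140,380,260,5)
E
```

```text
clock: 7.68
ee_pos: [528.3, -126.0, 174.9]
eef_rot: [1.0, -0.012, -0.001, -0.0]
contact_force: [0.4, 0.6, -2.1]
gripper_width: 16.9
grasp_force: 40.0
```

View pics/c.png

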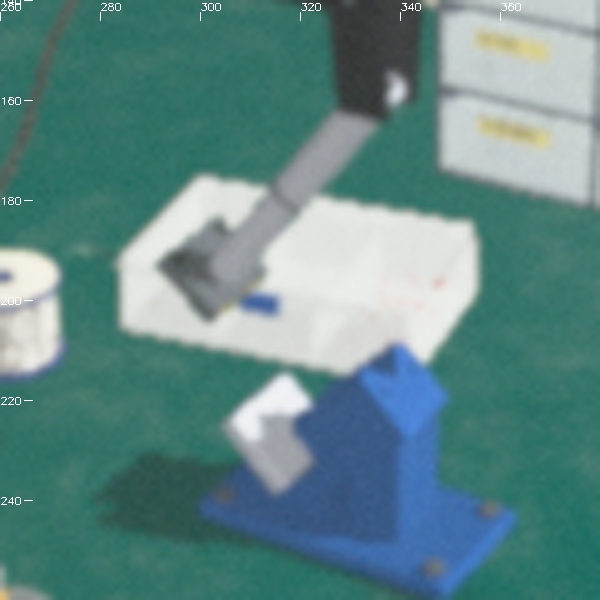

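```bash
cat > fitsp.py <<'E'
from h import *
T,S=cams()
def pts(p,X,g,yaw):  # p: tilt(deg from vertical), s, roll(rad), du,dv ; g grasp point
    Rw=Ro.from_euler('z',yaw)*Ro.from_euler('y',-p[0],degrees=True)*Ro.from_euler('z',p[2])
    return np.array(g)+Rw.apply(np.array(X,float)-[0,0,p[1]])
E
python3 - <<'E'
from fitsp import *
g=[528.3,-126,174.9+19];X=[[-14,23,0],[-14,23,10],[23,23,0],[23,-23,0],[0,0,10]]
uv=np.array([[302,204],[313,196],[292,193],[303.6,184],[306.3,195.5]])
for fr in(0,1):
    f=lambda q:np.r_[(proj(S,pts([q[0],q[1],q[2]*fr],X,g,-.023))+q[3:5]-uv).ravel(),(q[3:5])/1.]
    r=least_squares(f,[45,120,0,0,0]);print(r.x.round(2),r.fun.round(1))
print(proj(S,[g]))
E
```

```text
[ 4.1090e+01  1.1320e+02 -8.9689e+02 -8.2000e-01 -7.9000e-01] [ 2.3  0.1 -6.3  5.9  1.5 -1.6  1.3 -1.   2.  -2.8 -0.8 -0.8]
[ 4.1850e+01  1.1324e+02  1.0000e-01 -6.4000e-01 -6.9000e-01] [ 3.1  0.2 -5.5  6.1  1.4 -0.8 -0.1 -1.7  1.8 -3.1 -0.6 -0.7]
[[335.42305277 168.74541833]]
```

```bash
python3 - <<'E'
from fitsp import *
g=[528.3,-126,174.9+19];X=[[-14,23,0],[-14,-23,10],[23,23,0],[23,-23,0],[0,0,10]]
uv=np.array([[302,204],[313,196],[292,193],[303.6,184],[306.3,195.5]])
for fr in(0,1):
    f=lambda q:np.r_[(proj(S,pts([q[0],q[1],q[2]*fr],X,g,-.023))+q[3:5]-uv).ravel(),(q[3:5])/1.,q[2]]
    r=least_squares(f,[45,120,0,0,0]);print(r.x.round(2),r.fun.round(1))
E
```

```text
[ 43.28 122.91   0.     0.27   0.2 ] [-0.3  1.7  2.3 -1.1 -0.8 -0.2 -0.9  0.4 -0.4 -1.1  0.3  0.2  0. ]
[ 4.314e+01  1.230e+02 -3.000e-02  2.000e-01  1.200e-01] [-0.7  1.6  2.3 -0.7 -0.8 -0.6 -0.6  0.6 -0.5 -1.1  0.2  0.1 -0. ]
```

```bash
python3 shift.py '{"steps":[[10,-6,-0.5,12,0],[10,-6,-0.5,12,0],[10,-6,-0.5,12,0],[10,-5,-0.3,9.5,0],[10,0,0,0,0]]}' 40; python3 shift.py '{"steps":[[10,-5,0,5,0],[10,-4,0,4,0],[10,-3,0,3,0],[10,-2,0,2,0],[10,0,0,0,0]]}';python3 shift.py '{"steps":[[10,-1,0,1,0],[10,-1,0,1,0],[10,0,0,0,0]]}'
```

```text
clock: 8.35
ee_pos: [505.7, -123.1, 130.0]
eef_rot: [1.0, -0.012, -0.001, -0.0]
contact_force: [0.9, -0.3, -0.4]
gripper_width: 16.9
grasp_force: 40.0
clock: 8.98
ee_pos: [492.2, -122.9, 116.7]
eef_rot: [1.0, -0.012, -0.0, 0.0]
contact_force: [0.4, -0.0, -1.7]
gripper_width: 17.1
grasp_force: 40.0
clock: 9.35
ee_pos: [490.3, -122.8, 114.7]
eef_rot: [1.0, -0.012, -0.0, 0.0]
contact_force: [-0.4, -0.3, -1.4]
gripper_width: 16.7
grasp_force: 40.0
```

```bash
for i in 1; do python3 shift.py '{"steps":[[10,-1,0,1,0],[10,-0.5,0,0.5,0],[10,0,0,0,0]]}'; python3 shift.py '{"steps":[[10,-0.7,0,0.7,0],[10,0,0,0,0]]}';  python3 shift.py '{"steps":[[10,-0.7,0,0.7,0],[10,0,0,0,0]]}'; done | grep -E 'ee_pos|contact'
```

```text
ee_pos: [488.8, -122.8, 113.2]
contact_force: [0.6, 0.0, -1.3]
ee_pos: [488.2, -122.8, 112.5]
contact_force: [0.1, -0.2, -0.9]
ee_pos: [487.5, -122.8, 111.8]
contact_force: [-0.1, 0.0, -0.6]
```

```bash
python3 - <<'E'
from h import *
c=manip.camera("side");crop(c["img"],"pics/d.png",260,170,370,270,6)
E
```

```text
(no output)
```

View pics/d.png

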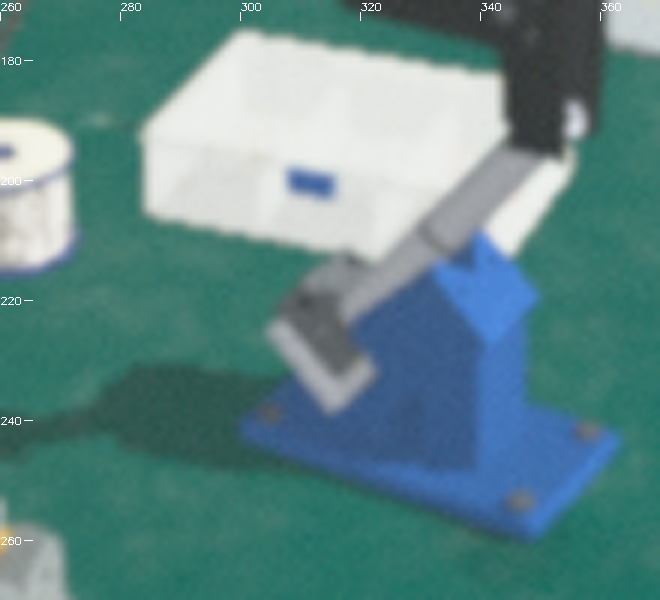

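```bash
for i in 1; do python3 shift.py '{"steps":[[10,-0.7,0,0.7,0],[10,0,0,0,0]]}'; python3 shift.py '{"steps":[[10,0.7,0,0.7,0],[10,0.7,0,0.7,0],[10,0,0,0,0]]}';  python3 shift.py '{"steps":[[10,0.7,0,0.7,0],[10,0,0,0,0]]}'; done | grep -E 'ee_pos|contact'
```

```text
ee_pos: [486.7, -122.8, 111.1]
contact_force: [1.0, -0.4, 0.0]
ee_pos: [487.8, -122.8, 109.7]
contact_force: [-2.6, -1.9, 3.1]
ee_pos: [487.6, -122.7, 109.2]
contact_force: [-8.7, -2.3, 9.1]
```

```bash
for i in 1; do python3 shift.py '{"steps":[[10,0,0,0,0],[10,0,0,0,0]]}' 3; python3 shift.py '{"steps":[[10,-1,0,1,0],[10,0,0,0,0]]}' 3; python3 shift.py '{"steps":[[10,-1,0,1,0],[10,0,0,0,0]]}' 3;  done | grep -E 'ee_pos|contact|width'
```

```text
ee_pos: [488.6, -122.7, 109.0]
contact_force: [-4.1, -1.1, 4.0]
gripper_width: 18.0
ee_pos: [487.8, -122.7, 107.9]
contact_force: [-3.3, -0.2, 2.8]
gripper_width: 17.7
ee_pos: [486.9, -122.8, 107.0]
contact_force: [-1.9, -1.4, 2.4]
gripper_width: 17.8
```

```bash
for i in 1; do python3 shift.py '{"steps":[[10,-1,0,1,0],[10,0,0,0,0]]}' 3; python3 shift.py '{"steps":[[10,-1,0,1,0],[10,0,0,0,0]]}' 3;  done | grep -E 'ee_pos|contact|width'; python3 - <<'E'
from fitsp import *
c=manip.camera("side")
a=cv2.imread("pics/side0.png");b=c["img"]
# stem axis estimate: project the parked model (rest 536.5,-124.5,-.024) for comparison, and detect stem centreline by scanning rows against the blue/green
foot=np.array([536.5,-124.5,0])+Ro.from_euler('z',-.024).apply([40,0,42])
print(proj(S,pts([45,0,0],[[0,0,s] for s in(0,20,40,60,80,100,120)]+[[-14,23,0],[23,23,0],[23,-23,0],[-14,23,10],[23,23,10]],foot,-.024)).round(1).tolist())
crop(b,"pics/e.png",270,180,370,260,8);np.save("e.npy",b)
for r in range(196,224,4):
    row=b[r,295:365].astype(int);print(r,"".join("B" if p[0]>p[2]+40 else "G" if p[1]>p[2]+30 else "k" if p.sum()<200 else "w" if p.sum()>560 else "s" for p in row))
E
```

```text
ee_pos: [485.9, -122.7, 105.9]
contact_force: [-1.4, -0.5, 1.8]
gripper_width: 18.1
ee_pos: [484.9, -122.7, 104.9]
contact_force: [-0.8, 0.1, -0.7]
gripper_width: 18.3
[[316.8, 224.3], [322.0, 220.7], [327.3, 217.1], [332.7, 213.3], [338.3, 209.5], [344.1, 205.5], [350.0, 201.5], [315.1, 233.9], [305.1, 220.9], [316.0, 211.8], [317.7, 232.2], [307.6, 219.1]]
196 wwwwwwwwwwwwwwwwwwwwwwwwwwwwwwwwwwwwwwwwwwwwwwwwwssskkkkkkkssssGGBBBBB
200 wwwwwwwwwwwwwBBBBBBBBwwwwwwwwwwwwwwwwwwwwwwwwssssssssssssssGBBBBBBBBBB
204 wwwwwwwwwwwwwwwwwwwwwwwwwwwwwwwwwwwwwwwwsssssssssssswwwwsGBBBBBBBBBBBB
208 sssssswwwwwwwwwwwwwwwwwwwwwwwwwwwwwsssssssssssswwwwwwsGBBBBBBBBBBBBBBB
212 BBBBBBBBBBBBBBBBGGGGsssssswwwwsssssssssssssBBBBBBBsGBBBBBBBBBBBBBBBBBB
216 BBBBBBBBBBBBBBGsssssssssssssssssssBBBBBBBBBBBBBBBBBBBBBBBBBBBBBBBBBBBB
220 BBBBBBBBBBGGssssssssssssssssBBBBBBBBBBBBBBBBBBBBBBBBBBBBBBBBBBBBBBBBBB
```

```bash
cat > scan.py <<'E'
from h import *
b=manip.camera("side")["img"]
for r in (200,204,208,212):
    row=b[r,295:365].astype(int);print(r,"".join("B" if p[0]>p[2]+40 else "G" if p[1]>p[2]+30 else "k" if p.sum()<200 else "w" if p.sum()>560 else "s" for p in row))
E
for i in 1; do python3 shift.py '{"steps":[[10,-1,0,1,0],[10,-1,0,1,0],[10,0,0,0,0]]}' 4; python3 scan.py; python3 shift.py '{"steps":[[10,-1,0,1,0],[10,-1,0,1,0],[10,0,0,0,0]]}' 4;python3 scan.py;  done | grep -E 'ee_pos|contact|width|^2'
```

```text
ee_pos: [482.8, -122.6, 102.9]
contact_force: [0.7, -0.2, -1.2]
gripper_width: 17.8
200 wwwwwwwwwwwwwBBBBBBBBwwwwwwwwwwwwwwwwwwwwwwwwwsssssssssssssksGBBBBBBBB
204 wwwwwwwwwwwwwwwwwwwwwwwwwwwwwwwwwwwwwwwwwsssssssssssswwssBBBBBBBBBBBBB
208 GssssswwwwwwwwwwwwwwwwwwwwwwwwwwwwwwsssssssssssswwwwwsGBBBBBBBBBBBBBBB
212 BBBBBBBBBBBBBBBBGGGssssssswwwwwsssssssssssssBBBBBBsGBBBBBBBBBBBBBBBBBB
ee_pos: [480.8, -122.6, 101.0]
contact_force: [0.7, -0.5, -0.4]
gripper_width: 17.7
200 wwwwwwwwwwwwwBBBBBBBBwwwwwwwwwwwwwwwwwwwwwwwwwwwwsssssssssskksGGBBBBBB
204 wwwwwwwwwwwwwwwwwwwwwwwwwwwwwwwwwwwwwwwwwwsssssssssssssssGBBBBBBBBBBBB
208 sssssswwwwwwwwwwwwwwwwwwwwwwwwwwwwwwssssssssssssswwwwsGBBBBBBBBBBBBBBB
212 BBBBBBBBBBBBBBBBGGGssssssswwwwwsssssssssssssBBBBBBsGBBBBBBBBBBBBBBBBBB
```

View pics/e.png

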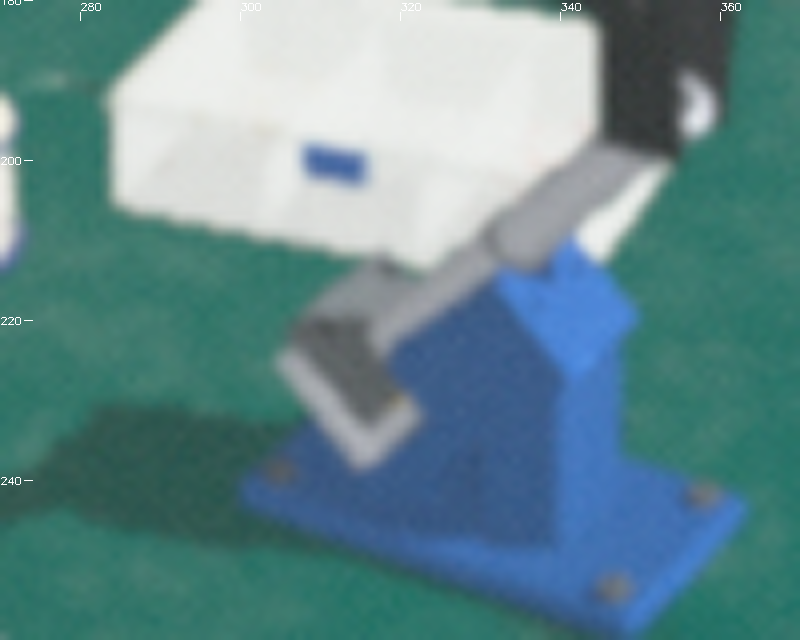

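```bash
python3 shift.py '{"steps":[[19,0,0,0,0],[20,0,0,0,0],[24,0,0,0,0],[40,0,0,0,0],[40,0,0,0,0],[40,0,0,0,0]]}' 3;python3 scan.py
```

```text
clock: 14.05
ee_pos: [480.8, -122.6, 101.0]
eef_rot: [1.0, -0.012, -0.0, 0.0]
contact_force: [-0.4, 0.4, 0.1]
gripper_width: 39.5
grasp_force: 0.0
200 wwwwwwwwwwwwwBBBBBBBBwwwwwwwwwwwwwwwwwwwwwwwwwwwwsskkkkkkkssssssGBBBBB
204 wwwwwwwwwwwwwwwwwwwwwwwwwwwwwwwwwwwwwwwwwwwsssssssssssssssGGBBBBBBBBBB
208 GsssswwwwwwwwwwwwwwwwwwwwwwwwwwwwwwwwssssssssssssswwssGBBBBBBBBBBBBBBB
212 BBBBBBBBBBBBBBBBGGGssssssswwwwwwsssssssssssssBBBBBsGBBBBBBBBBBBBBBBBBB
```

```bash
python3 shift.py '{"steps":[[60,0,0,0,0],[60,0,0,0,0],[60,10,0,-2,0],[60,12,0,6.5,0],[10,0,0,0,0],[10,0,0,0,0],[10,0,0,0,0],[10,0,0,0,0],[10,0,0,0,0],[10,0,0,0,0]]}' 5; python3 shift.py '{"steps":[[10,0,0,0,0],[10,0,0,0,0],[10,0,0,0,0],[10,0,0,0,0]]}' 5; python3 scan.py; python3 shift.py '{"steps":[[10,0,0,0,0],[10,0,0,0,0]]}' 60
```

```text
clock: 15.35
ee_pos: [502.9, -123.6, 96.8]
eef_rot: [1.0, -0.012, 0.0, 0.0]
contact_force: [-1.6, -4.8, 3.4]
gripper_width: 12.8
grasp_force: 4.5
clock: 15.85
ee_pos: [502.9, -123.5, 96.8]
eef_rot: [1.0, -0.012, 0.0, 0.0]
contact_force: [-1.9, -5.1, 4.6]
gripper_width: 12.3
grasp_force: 4.6
200 wwwwwwwwwwwwwBBBBBBBBwwwwwwwwwwwwwwwwwwwwwwwwwwwsssssssssssssssssGBBBB
204 wwwwwwwwwwwwwwwwwwwwwwwwwwwwwwwwwwwwwwwwwwwsssssssssssssssGBBBBBBBBBBB
208 ssssswwwwwwwwwwwwwwwwwwwwwwwwwwwwwwwsssssssssssssswwssGBBBBBBBBBBBBBBB
212 BBBBBBBBBBBBBBBBGssssssssswwwwwsssssssssssssBBBBBBsGBBBBBBBBBBBBBBBBBB
clock: 16.15
ee_pos: [503.1, -123.6, 96.9]
eef_rot: [1.0, -0.012, 0.0, 0.0]
contact_force: [-1.4, -5.2, 4.2]
gripper_width: 10.4
grasp_force: 13.4
```

```bash
python3 - <<'E'
from fitsp import *
def backy(uv,y):
    a,b=back(S,uv,0),back(S,uv,100);return a+(b-a)*(y-a[1])/(b[1]-a[1])
for n,l in(("before",[(344.5,204),(338.5,208),(333.3,212)]),("e",[(340.5,204),(335.5,208)]),("now",[(344,204),(337.5,208),(332.5,212)])):
    for uv in l: p=backy(uv,-123.5);print(n,p.round(1),"x+z",round(p[0]+p[2],1))
print("nominal x+z",576.5+42)
p=proj(S,[[502.9,-123.5,96.8],[502.9,-123.5,115.8]]);print(p)
b=manip.camera("side")["img"];cv2.imwrite("pics/g.png",b)
for r in range(176,206,3):
    row=b[r,320:370].astype(int);print(r,"".join("B" if p[0]>p[2]+40 else "G" if p[1]>p[2]+30 else "k" if p.sum()<200 else "w" if p.sum()>560 else "s" for p in row))
E
```

```text
before [ 504.7 -123.5  117. ] x+z 621.7
before [ 519.2 -123.5  102.8] x+z 622.1
before [ 532.1 -123.5   88.9] x+z 621.0
e [ 514.4 -123.5  114.2] x+z 628.6
e [ 526.6 -123.5  100.7] x+z 627.3
now [ 505.9 -123.5  116.6] x+z 622.5
now [ 521.7 -123.5  102.1] x+z 623.8
now [ 534.1 -123.5   88.3] x+z 622.4
nominal x+z 618.5
[[345.14687899 212.28446818]
 [345.24550853 204.67422674]]
176 kkkkkkkkkkkkkkssssskkkkkkkkkkkssksssssssssswwwwwww
179 wsssssssskkkkksssskkkkkkkkkssksskGBBBBBBBBBBBGGsss
182 wwwwwwwwwwwwsssssskksskkkkkkkssksGBBBBBBBBBBBBBBBB
185 wwwwwwwwwwwwwwwwwsskkkkkkkkkkssssssGBBBBBBBBBBBBBB
188 wwwwwwwwwwwwwwwwwsskkkkkkkkkkssssswsGBBBBBBBBBBBBB
191 wwwwwwwwwwwwwwwwwsskkkkkkkkksksswwwsGGBBBBBBBBBBBB
194 wwwwwwwwwwwwwwwwwwsskkkkkkkkkssssswwwwwwsGBBBBBBBB
197 wwwwwwwwwwwwwwwwwwwsssskkkksssssssswwwwwwGBBBBBBBB
200 wwwwwwwwwwwwwwwwwwwwwwwwssssssssssssssssGBBBBBBBBB
203 wwwwwwwwwwwwwwwwwwwssssssssssssssssGBBBBBBBBBBBBBB
```

```bash
python3 - <<'E'
from fitsp import *
def backy(uv,y):
    a,b=back(S,uv,0),back(S,uv,100);return (a+(b-a)*(y-a[1])/(b[1]-a[1])).round(1)
for n,uv,y0,tcp in(("a",(413,165.7),-344,(435,-344,101.7)),("c",(332,163.5),-126,(528.3,-126,174.9)),("d",(348,195),-122.8,(487.5,-122.8,111.8)),("e",(349,199),-122.7,(484.9,-122.7,104.9)),("now",(345,198),-123.5,(503,-123.5,96.8))):
    w=15 if n=="a" else 9 if n!="now" else 6
    print(n,tcp,[backy(uv,y0+w+k) for k in(0,12)])
b=manip.camera("top")["img"];cv2.imwrite("pics/gt.png",b)
E
```

```text
a (435, -344, 101.7) [array([ 431.6, -329. ,  137.5]), array([ 427.5, -317. ,  143.5])]
c (528.3, -126, 174.9) [array([ 531.4, -117. ,  209. ]), array([ 524.6, -105. ,  215.5])]
d (487.5, -122.8, 111.8) [array([ 491.7, -113.8,  147.2]), array([ 485.5, -101.8,  154.7])]
e (484.9, -122.7, 104.9) [array([ 489.2, -113.7,  138.4]), array([ 483. , -101.7,  146.1])]
now (503, -123.5, 96.8) [array([ 500.6, -117.5,  135.8]), array([ 494.3, -105.5,  143.4])]
```

```bash
python3 shift.py '{"steps":[[10,0,0,0,0],[13,0,0,0,0],[20,0,0,0,0],[60,0,0,0,0],[60,0,0,0,0],[60,0,0,0,0],[60,0,0,10,0],[60,0,0,12,0],[60,0,0,8,0],[60,0,0,2,0]]}' 4; python3 scan.py;python3 shift.py '{"steps":[[30,0,0,0,0],[20,0,0,0,0],[10,0,0,0,0],[10,0,0,0,0],[10,0,0,0,0],[10,0,0,0,0],[10,0,0,0,0],[10,0,0,0,0],[10,0,0,0,0]]}' 5; python3 scan.py
```

```text
clock: 17.5
ee_pos: [502.5, -123.0, 63.7]
eef_rot: [1.0, -0.012, -0.001, -0.0]
contact_force: [-0.1, -0.2, 0.5]
gripper_width: 60.2
grasp_force: 0.0
200 wwwwwwwwwwwwwBBBBBBBBwwwwwwwwwwwwwwwsskkkkkkkksssssssssssssssssssGBBBB
204 wwwwwwwwwwwwwwwwwwwwwwwwwwwwwwwwwwwwsskkkkkkkkssssssssssssssssGBBBBBBB
208 GssssswwwwwwwwwwwwwwwwwwwwwwwwwwwwwwsskkkkkkkkssssssssGBBBBBBBBBBBBBBB
212 BBBBBBBBBBBBBBBBGGsssssssswwwwwssssssskkkkkkkksBBssGBBBBBBBBBBBBBBBBBB
clock: 18.68
ee_pos: [503.3, -124.0, 65.0]
eef_rot: [1.0, -0.012, 0.001, 0.001]
contact_force: [-1.7, -5.9, 3.8]
gripper_width: 18.4
grasp_force: 5.0
200 wwwwwwwwwwwwwBBBBBBBBwwwwwwwwwwwwwwwwwwwwsskkkkkkkkssssssssssssssGBBBB
204 wwwwwwwwwwwwwwwwwwwwwwwwwwwwwwwwwwwwwwwwwsskkkkkkkkssssssssGBBBBBBBBBB
208 GsssswwwwwwwwwwwwwwwwwwwwwwwwwwwwwwwwssssssskkkkkkkkssssksBBBBBBBBBBBB
212 BBBBBBBBBBBBBBBBGssssssssswwwwwssssssssssssssBBsskkkGBBBBBBBBBBBBBBBBB
```

```bash
python3 shift.py '{"steps":[[10,0,0,0,0],[10,0,0,0,0],[10,1.5,0,-1.5,0],[10,3,0,-3,0],[10,6,0,-6,0],[10,8,0,-8,0],[10,5,0,-15,0],[10,0,0,-25,0],[10,0,0,-20,0],[10,0,0,-5,0]]}' 60; python3 shift.py '{"steps":[[10,-10,20,0,0],[10,-18,28,0,0],[10,-24,32,0,0],[10,-24,26,0,0],[10,-17,18,0,0],[10,-5,5,0,0],[10,0,0,0,0]]}'
```

```text
clock: 19.98
ee_pos: [527.1, -123.7, 149.4]
eef_rot: [1.0, -0.011, 0.001, 0.0]
contact_force: [0.1, -0.1, -1.6]
gripper_width: 17.0
grasp_force: 59.9
clock: 20.85
ee_pos: [425.5, -250.3, 147.9]
eef_rot: [1.0, -0.012, -0.0, -0.0]
contact_force: [0.3, -0.1, -1.1]
gripper_width: 17.1
grasp_force: 59.9
```

```bash
(python3 shift.py '{"steps":[[10,0,0,20,0],[10,0,0,35,0],[10,0,0,30,0],[10,0,0,15,0],[10,0,0,5,0],[10,0,0,0,0]]}'; for i in 1; do python3 shift.py '{"steps":[[10,0,0,4,0],[10,0,0,0,0]]}';python3 shift.py '{"steps":[[10,0,0,4,0],[10,0,0,0,0]]}';python3 shift.py '{"steps":[[10,0,0,4,0],[10,0,0,0,0]]}'; done)|grep -E 'ee_pos|contact'
```

```text
ee_pos: [425.7, -250.4, 43.4]
contact_force: [-0.8, 0.4, -1.2]
ee_pos: [425.5, -250.5, 39.3]
contact_force: [0.9, 0.6, -1.8]
ee_pos: [425.2, -250.3, 34.9]
contact_force: [0.5, -0.0, -2.1]
ee_pos: [425.1, -250.4, 31.1]
contact_force: [-2.5, -0.1, 6.0]
```

```bash
python3 shift.py '{"steps":[[10,0,0,0,0],[10,-7,0,5,0],[10,-6.5,0,6.5,0],[10,-6,0,7,0],[10,-5,0,7.5,0],[10,0,0,0,0]]}' 6; python3 shift.py '{"steps":[[10,-4.6,0,8,0],[10,-4,0,8.3,0],[10,-3.2,0,8.5,0],[10,0,0,0,0]]}' 6; python3 - <<'E'
from h import *
b=manip.camera("side")["img"];cv2.imwrite("pics/lev.png",b)
T,S=cams();print(proj(S,[[390,-250,28],[490,-251,14],[490,-228,0]]).round())
for r in range(196,236,3):
    row=b[r,360:430].astype(int);print(r,"".join("B" if p[0]>p[2]+40 else "G" if p[1]>p[2]+30 else "y" if p[2]>p[0]+40 else "k" if p.sum()<200 else "w" if p.sum()>560 else "s" for p in row))
E
```

```text
clock: 23.1
ee_pos: [400.2, -249.6, 4.4]
eef_rot: [1.0, -0.012, -0.001, -0.0]
contact_force: [-0.5, -0.4, -0.8]
gripper_width: 17.4
grasp_force: 6.0
clock: 23.6
ee_pos: [388.5, -249.2, -20.5]
eef_rot: [1.0, -0.012, -0.001, -0.0]
contact_force: [-0.3, -0.0, 0.4]
gripper_width: 17.6
grasp_force: 6.0
[[414. 225.]
 [374. 219.]
 [370. 228.]]
196 BBBBBBBBBBBBBBBBBBBBGBBBBBBGsssssssssssssssssssssssssssksssssssskkkkkk
199 BBBBBBBBBBBBBBBBBBBBBGGBBGGssskssssssssssssssssssssssssssssssssskkkkkk
202 BBBBBBBBBBBBBBBBBBBBGBGGBGGkkkkkkkkkkkkkkksssssssssssssssssssssssskkkk
205 BBBBBBBBBBBBBBBBBBBBBBBBBBGskkkkkkkkkkkkkkkkkkkkkkkkkkkssssssssssskkkk
208 BBBBBBBBBBBBBGsssssGBBBBBBBGksssskkkkkkkkkkkkkkkkkkkkkkkkkkssssssskkks
211 BBBBBBBGGGGsssssssssGGBBBBBGkkkkkkkkkkkkkkkkkkkkkkkkkkkkkkksssssssssss
214 GGGGGGGsssssssssssssGBBBBBBBBGGGkkkkkkkkkkkkkkkkkkkkkssskkkkkkssssskkk
217 GGGGGGGssssssssssssssssssssssssGsGGBGGGGGGGkkkkkkkkkkkkkkkkkkkkssssskk
220 GGGGGGGssssssssssssssssssssssssssssssssssssssssskkkkkkkkkssssssssssskk
223 GGGGGGGGsssssssssssssssssssssssssssssssssssssssskkkkkkkkkssssssssssskk
226 GGGGGGGGssssssssGGGGBBBBBBBBBBBGBGGGGGsssssssssskkkkkkkkssssssssssssss
229 GGGGGGGGGGGGGGGGGGGGGGGGGGGGGGGBBBBBBBBBBBBBBBGkkkkkkkkkksssssssssssss
232 GGGGGGGGGGGBBBBBBBGBGGGGGGGGGGGGGGGGGGGGGGGBBBBBBGGGkkkkkGBBBBBBGsssss
235 GGGGGGGGBBGGGGGGGGGGGGGGGGGGGGGGGGGGGGGGGGBBBBBBBBBBBBBBBBBBBBBBBsssss
```

```bash
python3 shift.py '{"steps":[[10,0,0,0,0],[10,0,0,0,0],[10,0,0,-5,0],[10,0,0,-20,0],[10,0,0,-35,0],[10,0,0,-40,0.07],[10,0,0,-30,0.07],[10,0,0,-10,0],[10,0,0,0,0]]}' 60; python3 shift.py '{"steps":[[10,4,-20,0,0],[10,7,-35,0,0],[10,9,-42,0,0],[10,9,-42,0,0],[10,9,-42,0,0],[10,9,-42,0,0],[10,9,-42,0,0],[10,8,-35,0,0],[10,5,-25,0,0],[10,3,-14,0,0]]}'; python3 shift.py '{"steps":[[10,0,0,0,0],[10,0,0,0,0]]}'; python3 - <<'E'
from h import *
b=manip.camera("top");cv2.imwrite("pics/t3.png",b["img"]);c=manip.camera("side");cv2.imwrite("pics/s3.png",c["img"])
s=manip.sense();print(Ro.from_quat(s["eef_rot"]).as_euler('xyz'))
def asc(im,r0,r1,dr,c0,c1):
    for r in range(r0,r1,dr):
        row=im[r,c0:c1].astype(int);print(r,"".join("B" if p[0]>p[2]+40 else "G" if p[1]>p[2]+30 else "y" if p[2]>p[0]+40 else str(min(9,p.sum()//77)) for p in row))
T,S=cams()
f=[618.5,56.6,110];print(proj(T,[f]),proj(S,[f]))
asc(b["img"],150,200,2,240,310)
asc(c["img"],195,265,3,215,320)
E
```

```text
clock: 24.78
ee_pos: [389.0, -249.4, 120.3]
eef_rot: [0.997, -0.081, 0.0, 0.0]
contact_force: [-0.5, -0.3, -2.0]
gripper_width: 17.1
grasp_force: 60.0
clock: 26.02
ee_pos: [514.8, 74.3, 118.7]
eef_rot: [0.997, -0.081, -0.001, 0.0]
contact_force: [0.4, -0.4, -1.1]
gripper_width: 16.8
grasp_force: 60.0
clock: 26.28
ee_pos: [514.8, 72.6, 119.8]
eef_rot: [0.997, -0.082, -0.0, 0.0]
contact_force: [0.9, -0.5, -1.1]
gripper_width: 16.8
grasp_force: 60.0
[ 3.14138559e+00  2.99652768e-04 -1.64016664e-01]
[[265.17700918 174.50465534]] [[250.45209595 233.16893118]]
150 yyyyyy4BBBBBBBBBBBBBBBBBBBBBBBBBBBBBBBBBBBBBBBBB4yyyyyyGBBBBBBBBBBBBBB
152 yyyyGBBBBBBBBBBBBBBBBBBBBBBBBBBBBBBBBBBBBBBBBBBBBBBBBBBBBBBBBBBBBBBBBB
154 yy4BBBBBBBBBBBBBBBBBBBBBBBBBBBBBBBBBBBBBBBBBBBBBBBBBBBBBBBBBBBBBBBBBBB
156 BBBBBBBBBBBBBBBBBBBBBBBBBBBBBBBBBBBBBBBBBBBBBBBBBBBBBBBBBBBBBBBBBBBBBB
158 BBBBBBBBBBBBBBBBBBBBBBBBBBBBBBBBBBBBBBBBBBBBBBBBBBBBBBBBBBBBBBBBBBBBBB
160 BBBBBBBBBBBBBBBBBBBBBBBBBBBBBBBBBBBBBBBBBBBBBBBBBBBBBBBBBBBBBBBBBBBBBB
162 BBBBBBBBBBBBBBBBBBBBBBBBBBBBBBBBBBBBBBBBBBBBBBBBBBBBBBBBBBBBBBBBBBBBBB
164 BBBBBBBBBB
[... 3275 characters left out ...]
BBBBBBGBBGGGGGGGGGGGGGGGGGBBBBBBBBBBBBBB
249 GGGGGGGGGGGGG23yyyyyyyyyyyyy43GBBBBBBBBBBBBBBBBBBBBBBBBBBBBBBBBBBBBBBBBBBBBBBBBBBBGBBBBBBBBBBBBBBBGBBBBBB
252 GBBBBBBBBBBBBBBBBBGGGGGGBBBBBBBBBBBBBBBBBGGGGGBBBBBGBBBBBBBBBBBBBBBBBBBBGBGBBBBBBBBBBBBBBBBBBBBBBBBBBBBBB
255 BBBBBBBBBBBBBBBBBBBBBBBBBBBBBBBBBBBBGG45666665GBBBBBBBBBBBBBBBBBBBBBBBBBBBBBBBBBBBBBBBBBBBBBBBBBBBBBBBBBB
258 BBBBBBBBBBBBBBBBBBBBBBBBBBBBBBBGG455666666666yy555544GGBBBBBBBBBBBBBBBBBBBBBBBBBBBBBBBBBBBBBBBBBBBBBBBBBB
261 BBBBBBBBBBBBBBBBBBBBBBBBBBBG455666666666yyyyyy555555565GBBBBBBBBBBBBBBBBBBBBBBBBBBBBBBBBBBBBBBBBBBBBBBBBB
264 BBBBBBBBBBBBBBBBBBBBBBBBBBG45666666yyy555yyy455555566664GBBBBBBBBBBBBBBBBBBBBBBBBBBBBBBBBBBBBBBBBBBBBBBBB
```

```bash
python3 - <<'E'
from h import *
T,S=cams()
for z in(175,181,187):print(z,back(T,(262.8,171.5),z).round(1),[back(T,uv,z).round(1) for uv in((254,170),(271.5,173))])
im=cv2.imread("pics/t3.png")
for c in (256,259,262,265,268,271): print(c,im[164:182,c].astype(int).sum(1).tolist())
E
```

```text
175 [618.9  55.4 175. ] [array([623.4,  78.9, 175. ]), array([614.4,  32.3, 175. ])]
181 [618.1  54.7 181. ] [array([622.6,  78.1, 181. ]), array([613.6,  31.6, 181. ])]
187 [617.4  54.  187. ] [array([621.8,  77.3, 187. ]), array([612.9,  31. , 187. ])]
256 [160, 155, 154, 157, 154, 145, 229, 267, 256, 228, 181, 227, 236, 219, 192, 195, 174, 172]
259 [174, 173, 190, 178, 156, 169, 220, 250, 268, 267, 231, 261, 315, 374, 426, 465, 500, 503]
262 [152, 160, 155, 155, 154, 158, 172, 237, 262, 274, 225, 235, 435, 534, 530, 589, 662, 687]
265 [169, 159, 151, 154, 144, 146, 160, 230, 258, 265, 247, 221, 252, 353, 438, 523, 566, 508]
268 [150, 154, 150, 153, 149, 155, 165, 187, 245, 266, 272, 212, 158, 185, 258, 419, 477, 475]
271 [181, 165, 156, 165, 162, 161, 169, 170, 178, 236, 286, 291, 331, 360, 438, 518, 505, 473]
```

```bash
(python3 shift.py '{"steps":[[10,1.3,-2.2,0,0],[10,0,0,20,0],[10,0,0,30,0],[10,0,0,20,0],[10,0,0,10,0],[10,0,0,5,0],[10,0,0,0,0],[10,0,0,0,0]]}'; for i in 1; do python3 shift.py '{"steps":[[10,0,0,4,0],[10,0,0,4,0],[10,0,0,0,0]]}';python3 shift.py '{"steps":[[10,0,0,3,0],[10,0,0,0,0]]}';python3 shift.py '{"steps":[[10,0,0,3,0],[10,0,0,0,0]]}'; done)|grep -E 'ee_pos|contact'
```

```text
ee_pos: [517.2, 75.2, 35.8]
contact_force: [0.4, -1.4, -1.4]
ee_pos: [516.6, 75.2, 26.9]
contact_force: [0.5, -0.8, -1.9]
ee_pos: [516.7, 75.2, 24.0]
contact_force: [-0.6, -0.4, -1.0]
ee_pos: [516.7, 75.2, 21.0]
contact_force: [-0.5, 0.1, -1.1]
```

```bash
(for i in 1; do python3 shift.py '{"steps":[[10,0,0,2,0],[10,0,0,0,0]]}';python3 shift.py '{"steps":[[10,0,0,2,0],[10,0,0,0,0]]}';python3 shift.py '{"steps":[[10,0,0,2,0],[10,0,0,0,0]]}';python3 shift.py '{"steps":[[10,0,0,2,0],[10,0,0,0,0]]}'; done)|grep -E 'ee_pos|contact'
```

```text
ee_pos: [516.7, 75.2, 19.1]
contact_force: [-0.2, 0.8, -1.0]
ee_pos: [516.8, 75.3, 17.1]
contact_force: [0.7, -0.1, -2.1]
ee_pos: [516.4, 75.3, 15.1]
contact_force: [-3.8, -0.8, 1.5]
ee_pos: [516.1, 75.3, 13.2]
contact_force: [-6.6, 0.7, 5.5]
```

```bash
(for i in 1; do python3 shift.py '{"steps":[[10,-1,0,-1,0],[10,-0.5,0,0,0],[10,0,0,0,0]]}' 60;python3 shift.py '{"steps":[[10,0,0,1.5,0],[10,0,0,0,0]]}';python3 shift.py '{"steps":[[10,0,0,1.5,0],[10,0,0,0,0]]}'; done)|grep -E 'ee_pos|contact'
```

```text
ee_pos: [516.2, 75.4, 14.4]
contact_force: [2.3, -1.4, 1.5]
ee_pos: [515.7, 75.4, 12.8]
contact_force: [2.7, -1.0, 3.3]
ee_pos: [515.3, 75.5, 11.2]
contact_force: [0.9, -1.5, 4.0]
```

```bash
(python3 shift.py '{"steps":[[10,0,0,0,0],[10,0,0,0,0]]}' 5; for i in 1; do python3 shift.py '{"steps":[[10,0,0,2,0],[10,0,0,2,0],[10,0,0,0,0]]}';python3 shift.py '{"steps":[[10,0,0,2,0],[10,0,0,2,0],[10,0,0,0,0]]}';python3 shift.py '{"steps":[[10,0,0,2,0],[10,0,0,0,0]]}';python3 shift.py '{"steps":[[10,0,0,1.5,0],[10,0,0,0,0]]}'; done)|grep -E 'ee_pos|contact|width'
```

```text
ee_pos: [514.8, 75.5, 10.9]
contact_force: [-0.3, -1.2, -0.6]
gripper_width: 17.9
ee_pos: [514.8, 75.5, 6.9]
contact_force: [-2.5, -0.4, 0.4]
gripper_width: 17.9
ee_pos: [514.9, 75.5, 3.0]
contact_force: [-4.1, -1.2, 0.4]
gripper_width: 18.0
ee_pos: [515.1, 75.5, 1.1]
contact_force: [-4.5, -0.7, -0.0]
gripper_width: 17.8
ee_pos: [515.4, 75.2, -0.1]
contact_force: [-4.0, -4.0, 3.7]
gripper_width: 18.0
```

```bash
(python3 shift.py '{"steps":[[10,-1.5,1,0,0],[10,0,0,0,0]]}' 4; for i in 1; do python3 shift.py '{"steps":[[10,0,0,1.5,0],[10,0,0,0,0]]}';python3 shift.py '{"steps":[[10,0,0,1,0],[10,0,0,0,0]]}';done)|grep -E 'ee_pos|contact|width'
python3 - <<'E'
from h import *
T,S=cams();b=manip.camera("side")["img"];cv2.imwrite("pics/s4.png",b)
p=Ro.from_euler('z',-.163);o=[545,69.8,0]
print(proj(S,p.apply([[75,0,52],[65,0,52],[-31,0,52],[-75,0,52],[65,23,52],[75,0,75]])+o).round(1).tolist())
for r in range(240,300,2):
    row=b[r,236:330].astype(int);print(r,"".join("B" if p[0]>p[2]+40 else "G" if p[1]>p[2]+30 else "y" if p[2]>p[0]+40 else str(min(9,p.sum()//77)) for p in row))
E
```

```text
ee_pos: [514.4, 74.8, -0.2]
contact_force: [-0.4, -0.2, -1.0]
gripper_width: 17.8
ee_pos: [514.3, 74.7, -1.6]
contact_force: [0.5, -1.3, 3.0]
gripper_width: 18.1
ee_pos: [514.1, 74.7, -2.6]
contact_force: [1.6, -2.1, 4.5]
gripper_width: 17.7
[[252.5, 257.1], [255.9, 259.0], [290.7, 278.1], [308.1, 287.7], [247.4, 264.5], [251.5, 247.9]]
240 yyyyyyyyyyGBBBBBBBBBBBG2222222222121211222222222222222222222233334yyyy433333334565554BBBBBBB23
242 yyyyyyyyyy4BBBBBBBBG32222222122222222122222222222222222222333334yyy433333333334554BBBBBBBBBBBB
244 yyyyyyyyyy43222222222222222222212222212222222222222222333333yyyy333332333333333BBBBBBBBBBBBBBB
246 yyyyyyyyy322222222222222222222222222221212222222222233334yyyy323yyyyy3333333333BBBBBBBBBBBBBBB
248 yyyyyy322333332222222222222222222222222222222222333334yyyyy322234555yyy33333333BBBBBBBBBBBBBBB
250 yyy432333333333233333333222233222222222222233333334yyyyyy33223355565yyy333333GGBBBBBBBBBBBBBBB
252 GGG322222334433233323333333333323323233333333333yyyyyy33333333456544yyy3333GBBBBBBBBBBBBBBBBBB
254 BBB22222222333333332333323323333333323333333323yyyy3333333333333
[... 1508 characters left out ...]
BBBBBBB
286 GGGGBBGG33444455444444433444545555666666666665432211112456666666677788876776GBBBBBBBBBBBBBBBBB
288 BGBGBBGGGBGG3444455444333344444444455555566666655432222456666555666788666776GBBBBBBBBBBBBBBBBB
290 BGGGBGGBGGBGGGG3444455444444444444444444445566666665543455556666555678877776GBBBBBBBBBBBBBBBBB
292 BBBBBBBBBBBGBBBGGGG344555444444444444455554445556665565555555566555667777776GGBBBBBBBBBBBBBBBB
294 BBBBBBBBBBBBBGGGGGGGGG3444555444444445556655544444444544445555676677777777776665GGBBBBBBBBBBBB
296 GGGGGBBGGBBBBGGGGGGGGGGGG34445554444444445555444444444444455456777777777777766666665GBBBBBBBBB
298 GGGGGGGBBGBGGGGGGGGGGGGGGGGG34445555444444444444445444444555556777777777777766666666665GGBBBBB
```

```bash
python3 shift.py '{"steps":[[19,0,0,0,0],[20,0,0,0,0],[24,0,0,0,0],[40,0,0,0,0],[40,0,0,0,0],[45,0,0,0,0],[45,0,0,0,0],[45,0,0,-3,0],[45,0,0,-15,0],[45,0,0,-30,0]]}' 3;python3 shift.py '{"steps":[[60,0,0,-50,0],[60,0,0,-55,0],[60,-40,0,-50,0],[60,-50,0,-10,0],[60,-50,0,0,0],[60,-40,0,0,0],[60,0,0,0,0]]}'
python3 - <<'E'
from h import *
T,S=cams();a=manip.camera("top")["img"];b=manip.camera("side")["img"];cv2.imwrite("pics/s5.png",b);cv2.imwrite("pics/t5.png",a)
p=Ro.from_euler('z',-.163);o=[545,69.8,0]
q=p.apply([[75,0,52],[65,0,52],[-75,0,52],[75,23,75],[75,-23,75],[65,23,75],[65,-23,75]])+o
print(proj(S,q).round(1).tolist(),proj(T,q).round(1).tolist())
def asc(im,r0,r1,dr,c0,c1):
    for r in range(r0,r1,dr):
        row=im[r,c0:c1].astype(int);print(r,"".join("B" if p[0]>p[2]+40 else "G" if p[1]>p[2]+30 else "y" if p[2]>p[0]+40 else str(min(9,p.sum()//77)) for p in row))
asc(b,238,300,2,236,330);asc(a,166,240,2,240,290)
E
```

```text
clock: 33.67
ee_pos: [513.3, 74.7, 45.9]
eef_rot: [0.997, -0.082, -0.001, 0.0]
contact_force: [1.2, -0.0, 0.3]
gripper_width: 45.1
grasp_force: 0.0
clock: 34.55
ee_pos: [335.1, 104.1, 210.1]
eef_rot: [0.997, -0.081, 0.001, -0.0]
contact_force: [0.3, 0.0, -0.2]
gripper_width: 60.2
grasp_force: 0.0
[[252.5, 257.1], [255.9, 259.0], [308.1, 287.7], [242.9, 253.2], [259.8, 242.7], [246.3, 255.1], [263.2, 244.5]] [[267.1, 176.7], [266.6, 180.1], [259.3, 227.9], [258.3, 174.6], [274.2, 176.9], [257.8, 178.1], [273.6, 180.3]]
238 yyyyyyyyyyGBGGBBGBBBBBBBBBBBBGBBBBBGGGGGGBGGGGGGGGGGGGGGGGG2GGGGG222222BBBBBBB44BBBBBBBBBBBBBB
240 yyyyyyyyyy3GGBGBBBBBBBBBBBBGGGBBBBBGBGBBBBGGGGGGGGGGGGGGGGGGGGG2BBBB33BBBBBBBBBBBBBBBBBBBBBBBB
242 yyyyyyyyyy3GBBBBBBBBBBBGGGBBBBBBBBBBGGBBBBBGGGGGGGGG2GG2GGGGGGG2BBBBBBBBBBBBBBBBBBBBBBBBBBBBBB
244 yyyyyyyyyy4GBBBBBBBBGG33333GGBBBBBBBGGBBBBBBGGGGGGGGGGGGGG2GGGGGGG2BBBBBBBBBBBBBBBBBBBBBBBBBBB
246 yyyyyyyyyy3GBBGBBGG333333443GGBBBBBBBBBBBBGBBBBBGBGGGGGGGGGGGGGGGGGGGGG2BBBBBBBBBBBBBBBBBBBBBB
248 yyyyyyyy53GBBGGG333344443333GBBBBBBBBBBBBBBBBBBBBBBBGBBGBBGGGGGGGGGGBGGGGGGGG
[... 3827 characters left out ...]
BB35555557899876777777776BBBBBBBBBBBBBBB
216 BBBBBBBBBBBB44334567999865677667775BBBBBBBBBBBBBBB
218 BBBBBBBBBBB35544556899875556654466GBBBBBBBBBBBBBBB
220 BBBBBBBBBBB47655557899875555665676BBBBBBBBBBBBBBBB
222 BBBBBBBBBBB57765657999865555677775BBBBBBBBBBBBBBBB
224 BBBBBBBBBBG5777666899875676567776GBBBBBBBBBBBBBBBB
226 BBBBBBBBBB46777767899876676567776BBBBBBBBBBBBBBBBB
228 BBBBBBBBBB57777777888887777777776BBBBBBBBBBBBBBBBB
230 BBBBBBBBBB5777777777777777777776GBBBBBBBBBBBBBBBBB
232 BBBBBBBBBB5777777777777777777776GBBBBBBBBBBBBBBBBB
234 BBBBBBBBBBBBBBBBBBGG5G6667777776BBBBBBBBBBBBBBBBBB
236 BBBBBBBBBBBBBBBBBBBBBBBBBBBBBBBBBBBBBBBBBBBBBBBBBB
238 BBBBBBBBBBBBBBBBBBBBBBBBBBBBBBBBBBBBBBBBBBBBBBBBBB
```

```bash
python3 -c "
from bench import manip
print(manip.sign_off())"
```

```text
the job is handed in; nothing more can be done
None
```

I handed the job in at about 35 s. The last camera images show the spindle level in the vee stand, with its flange in the keyed seat, short side down, and the gripper clear. The parked stage also looked right, but the result wasn't reported back to me. One of my ten viewed crops was 800 x 640, over the 800 x 600 limit, and after that I checked images as printed text rows.

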